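Square a cover plate on its inspection fixture and swing the hold-down arm over it

ROBOT

A 6-joint arm with a two-finger parallel gripper is mounted at the origin on the work surface. World frame = base frame: x ahead of the robot, y to its left, z up, the work surface at z = 0. Lengths are in m, angles in rad, forces in N, time in s.
With the tool pointing down it reaches from about 0.3 to 0.775 m from the base axis. Payload 14.6 kg.
Tool frame: the origin (TCP) lies at the very end of the fingers, on their centre line; the grasp point (between the pads) lies 19 mm behind it; z points along the fingers, y is the line along which they close (so a half turn about z gives the same grasp; the last joint's range is limited). The gripper opens to 94 mm and grips with 3 to 60 N. Pads are 16 mm wide; open, the fingers measure 119 mm over their backs; the gripper's body (75 mm by 177 mm) begins 78 mm behind the grasp point.
Start: joints at [1.035, 0.3, 1.521, -0, 1.321, -0.067], TCP at [0.248, 0.491, 0.205] pointing down, gripper open.
Joint ranges: [-3.03, 3.03], [-0.79, 2.21], [0.23, 2.52], [-1.04, 4.18], [0, 3.07], [-2.55, 2.55]. Speed limits (rad/s): [2.22, 2.22, 2.57, 3.14, 3.14, 3.14].

INTERFACE

Orientations are given as [roll, pitch, yaw] about the fixed x, y, z axes, in that order (R = Rz(yaw) Ry(pitch) Rx(roll)).
In Python, from station import ctrl, cams gives the robot as it stands. The module is installed in compiled form; this text tells all that it offers.
- The arm moves only by the tool arm_command, never from a script. Its argument "plan" is a list that holds one entry, the list of rows, each a list of 7 numbers: the shift along the tool's x, y, z in shares of 600 mm (1.0 is 600 mm), then the turn, a rotation vector about the tool's x, y, z in parts of the range, where 1.0 means 2 pi rad, then the closure, from -1 (fully open) to 1 (shut). A call has 1 to 12 rows; each row is the pose to reach, as a shift and turn from the pose commanded when the call began, along the tool's axes at that moment; what a row does not reach only later rows make up. A row lasts 1/10 s, in which the tool goes at most 50 mm and 8.59 degrees, less where a joint would pass 70% of its speed; a pose out of reach is approached as far as the arm can. Shift and turn numbers lie between -1 and 1, and a call with a number outside is refused. A call with a gripper value outside its range is refused whole. The fingers move at their own pace and stop on an object; "squeeze" is the grip in N (left out, the last holds). Time passes only in rows, so rows that repeat a pose let the fingers close. It gives the time, the measured TCP pose, the force, the opening and the grip force at its end, in the units of the state.
- ctrl.get_obs(): the state, without advancing time (a new reading comes with each control period).
- cams.camera(name): name is "scene" or "top" or "wrist"; returns (picture, depth): 480x640x3 uint8, blue, green, red; 480x640 float32, m along the optical axis (not along the pixel's ray), 0 where there is no reading.
- cams.camera_info(name): a dict with "fx", "fy", "cx", "cy" (pixels), "world_to_cam" (4x4, takes a point from world to camera coordinates). Camera axes: x right, y down, z forward; pixel columns grow to the right and rows downward; lengths in m; the calibration is good to about 2 mm. A picture is of the moment at which its call begins: read the wrist's pose just before it. camera_info takes no time and is no camera call; for the wrist camera it gives the pose at the moment of the call.
- ctrl.hand_in(): hands the job in; it is judged then, once.
The state is a dict: "time_s": time; "qpos": joint angles; "joint_vel": joint speeds; "tau": joint torques, N m; "ee_pos": TCP position; "eef_rot": TCP orientation; "force": force on the tool from outside, world axes, zero at the start; "moment": the same for the moment, N m; "grip_width": finger opening in m; "grip_force": force on a finger pad.
Only numpy, scipy, OpenCV 4.12 (cv2) and the standard library are available. Lean on these libraries where they do the work, as an engineer would, in place of code of your own. Each camera call takes 0.05 s, during which the arm holds its last target. There are 200 camera calls.

TASK

The aluminium cover plate lies askew on the grey inspection fixture with its corner notch on the brass peg. Without lifting it, turn it about the peg, best by pushing the corner across from the notch, until its edge lies flush along the blue stop bar; the notch must not come away from the peg and must end snug on it. Then swing the hold-down arm by its red knob fully home over the plate, and leave everything else where it is.

Things in the scene. Friction and masses are not known exactly. Their poses are not given: they have to be found in the camera images.
- fixture: Fixed inspection fixture. Origin at bench level under the axis of its brass peg (16 mm diameter, top at z = 24 mm). Its x points away from the robot and y to the left, yawed up to 0.25 rad. Grey base plate 10 mm thick, spanning x -105 to +130 and y -178 to +93 mm in this frame. It carries the blue stop bar and the post of the hold-down arm.
- stop_bar (a point): Middle of the top edge of the stop bar's face that the plate must meet. The blue bar spans x 97 to 111 and y -103 to -48 mm in the fixture frame, its top at z = 22 mm above the bench; the face is at x = 97 mm and looks to the fixture's -x.
- plate: Loose flat aluminium plate, about 0.45 kg, 12 mm thick, on the fixture base (underside at z = 10 mm). Origin on the underside, where the peg's axis comes when the notch is snug. Own frame: spans x -14 to +96, y -126 to +14 mm. Done: axes as the fixture's, edge x = 96 mm along the stop bar. It starts turned clockwise (from above) from there by 0.35 to 0.7 rad: turn it anticlockwise.
- plate_notch (a point): Centre of the peg's place in the plate's square corner notch, at the plate's top face. The notch takes away the plate's corner x < 8.4, y > -8.4 mm (plate frame), so its two walls touch the peg with 0.4 mm play at any angle.
- plate_corner (a point): The plate's corner diagonally across from the notch, top face (plate frame x = 96, y = -126 mm). Pushing the end face y = -126 mm in the plate's +y direction near this corner (x about 80 mm), following the arc about the peg, turns the plate anticlockwise and keeps the notch pressed on the peg. Plain friction, a few newtons.
- hold (a joint): Angle of the hold-down arm about its upright hinge, rad. 0 = fully home against its own stop: it points along the fixture's -y, over the plate. Grows as it swings out anticlockwise from above, up to 1.9; at 1.57 it points along the fixture's +x. Starts at 1.25 to 1.75; stays where it is left (friction, about 0.6 N at the knob).
- hold_hinge (a point): Point on the hinge axis of the hold-down arm, at the arm's underside, 25.5 mm above the bench (fixture frame x = 50, y = 55 mm). The steel hub is 28 mm across, the bar 18 mm wide, z = 25.5 to 37.5 mm, so it passes over plate and stop bar.
- hold_knob (a point): Centre of the top of the arm's upright red knob: a cylinder 22 mm across, 85 mm from the hinge axis; it rises from the arm at z = 37.5 mm to this top at z = 77.5 mm.
- gauge_block: Bystander, to be left alone: brass gauge block, 30 x 20 x 14 mm, lying on the near left part of the fixture base. Its origin is at its underside's centre.
- collar: Bystander, to be left alone: steel collar, 24 mm across, 10 mm high, lying on the near left part of the fixture base. Its origin is at its underside's centre.
- driver: Bystander, to be left alone: screwdriver lying on the bench to the right. Its origin is at its underside's centre.
- spanner: Bystander, to be left alone: spanner lying on the bench to the right. Its origin is at its underside's centre.
- spray: Bystander, to be left alone: amber bottle, 60 mm across, 160 mm high, standing to the left. Its origin is at its underside's centre.
- cup: Bystander, to be left alone: blue cup, 72 mm across, 60 mm high, to the left. Its origin is at its underside's centre.
- casting: Bystander, to be left alone: spare aluminium casting, 90 x 70 x 30 mm, on the bench to the right. Its origin is at its underside's centre.
- bluebox: Bystander, to be left alone: blue plastic box, 100 x 60 x 35 mm, on the bench to the left. Its origin is at its underside's centre.

How it is judged:
On the way, in this order (a step that is already met when the one before it is completed fails the run):
1. the plate lies square along the stop bar with its notch on the peg (angle between the x axis of plate and the x axis of fixture, either way round below 0.06 rad and horizontal distance between plate and fixture below 0.005 m and z of plate in the frame of fixture below 0.013 m and angle between plate's own z axis and vertical below 0.03 rad), for 0.2 s.
2. the hold-down arm is swung home over it (value of joint hold below 0.1 rad), for 0.2 s.
At the end, for the whole second after the job is handed in: The plate lies flat on the fixture base at rest, its axes within 0.06 rad of the fixture's, its notch within 5 mm of snug on the peg, and the hold-down arm within 0.10 rad of fully home (all of step 1 and value of joint hold below 0.1 rad and linear speed of plate below 0.01 m/s); the robot touches nothing.
It fails at once if the notch comes away from the peg by more than 20 mm (horizontal distance between plate and fixture above 0.02 m).
It fails at once if the plate is lifted off the fixture base or tipped (z of plate in the frame of fixture above 0.018 m or angle between plate's own z axis and vertical above 0.15 rad).
It fails at once if a bystander is moved by more than 25 mm (distance of any of gauge_block, collar, driver, spanner, spray, cup, casting, bluebox from where it was at the start of the episode above 0.025 m).
It also fails if it takes over 58 s, if anything falls off the work surface, if the arm or the gripper's body presses on something with over 40 N, if the wrist force passes 120 N, or if a joint passes its speed limit or range.

## Working session

There is one attempt and no reset: what is moved stays moved. The work goes in short steps, Python scripts to look and compute and a tool call to move; the robot and the scene stay as the last step left them, time stands still between calls to the robot, and variables do not carry over. Pictures are saved under pics/ and viewed, at most 10 in all, crops included, and the job is handed in when it is done.

Besides the shell and the picture viewer there is one more tool, called after ">>>" as name([rows], argument=value, ...), one row to a line, values as JSON. arm_command: Moves the arm, as the interface text tells. Its arguments: {"type":"object","properties":{"plan":{"type":"array"},"squeeze":{"type":"number"}},"required":["plan"]}

```bash
mkdir -p pics; cat > h.py <<'E'
import numpy as np, cv2
from station import ctrl, cams
def ray(info,u,v,z):
    T=np.linalg.inv(np.array(info["world_to_cam"])); d=T[:3,:3]@[(u-info["cx"])/info["fx"],(v-info["cy"])/info["fy"],1]
    o=T[:3,3]; return o+d*(z-o[2])/d[2]
def proj(info,p):
    c=(np.array(info["world_to_cam"])@[*p,1])[:3]; return info["fx"]*c[0]/c[2]+info["cx"],info["fy"]*c[1]/c[2]+info["cy"]
E
python3 - <<'E'
from h import *
o=ctrl.get_obs();print(o["time_s"],o["ee_pos"],o["eef_rot"],o["grip_width"])
for n in("scene","top"):
    im,d=cams.camera(n);cv2.imwrite(f"pics/{n}0.png",im);np.save(n+"d",d)
    i=cams.camera_info(n);print(n,i["fx"],np.linalg.inv(i["world_to_cam"])[:3].round(3).tolist())
E
```

```text
0.0 [0.24836027 0.49042867 0.20487398] [-3.14037781e+00 -9.72281817e-05  2.67279559e+00] 0.09413563983156939
scene 452.2432631980491 [[-0.616, 0.479, -0.626, 1.196], [0.788, 0.387, -0.479, 0.496], [0.013, -0.788, -0.616, 0.751]]
top 446.9826892914027 [[0.025, -0.988, 0.152, 0.325], [-1.0, -0.027, -0.012, -0.012], [0.016, -0.152, -0.988, 1.302]]
```

View pics/top0.png

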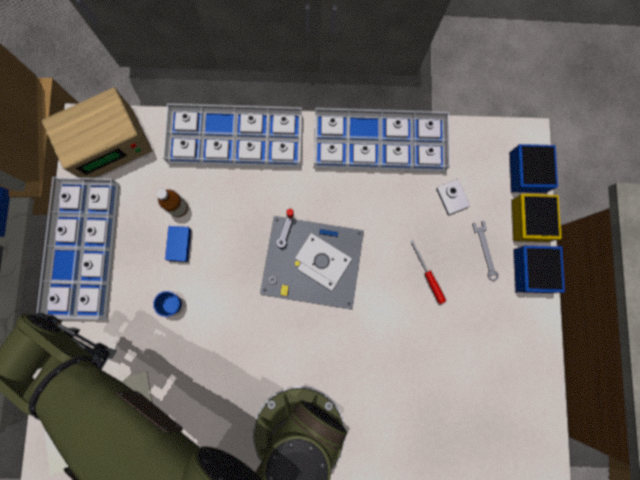

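View pics/scene0.png

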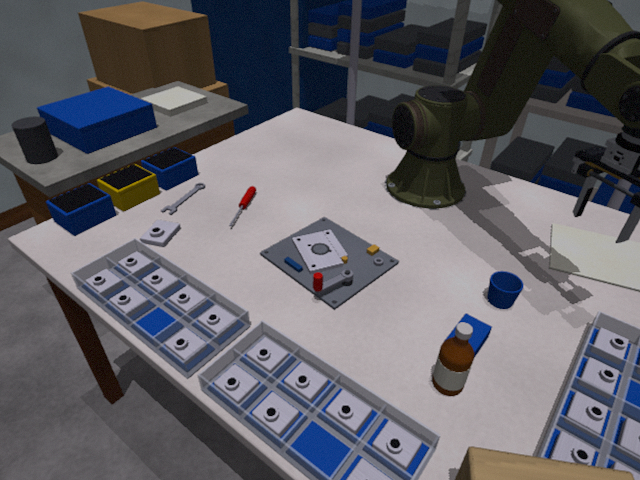

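The top view shows the fixture at about (313,262), the plate at (323,261), the blue bar at (329,233), the knob at (290,212), the hinge at (281,243) and the peg near (298,263). The scene view agrees.

```bash
python3 - <<'E'
from h import *
for n,box in(("top",(250,200,370,315)),("scene",(255,210,405,310))):
    im=cv2.imread(f"pics/{n}0.png");i=cams.camera_info(n);x0,y0,x1,y1=box
    hsv=cv2.cvtColor(im,cv2.COLOR_BGR2HSV);H,S,V=[hsv[...,k].astype(int) for k in range(3)]
    roi=np.zeros(H.shape,bool);roi[y0:y1,x0:x1]=1
    ms={"red":(((H<8)|(H>172))&(S>150),.06),"blue":((abs(H-108)<12)&(S>120),.022),"brass":((abs(H-25)<8)&(S>110),.022),"fix":((V<175)&(S<90)|(S>110),.01),"plate":((V>175)&(S<60),.022)}
    for k,(m,z) in ms.items():
        m=(m&roi).astype(np.uint8)
        nn,l,st,c=cv2.connectedComponentsWithStats(m)
        for j in range(1,nn):
            if st[j,4]>6:
                s=""
                if k in("fix","plate") and st[j,4]>400:
                    cs,_=cv2.findContours((l==j).astype(np.uint8),0,2);r=cv2.boxPoints(cv2.minAreaRect(cs[0]));s=[ray(i,*p,z)[:2].round(3).tolist() for p in r]
                print(n,k,st[j,4],c[j].round(1),ray(i,*c[j],z).round(3),s)
E
```

```text
top red 39 [289.7 212.8] [0.608 0.043 0.06 ] 
top blue 77 [328.4 232.5] [ 0.561 -0.07   0.022] 
top brass 18 [296.8 262.9] [0.47  0.019 0.022] 
top brass 67 [284.1 290. ] [0.391 0.053 0.022] 
top fix 5906 [309.3 262.6] [ 0.473 -0.017  0.01 ] [[0.376, 0.126], [0.638, 0.095], [0.6, -0.183], [0.34, -0.143]]
top fix 14 [312.3 239.5] [ 0.541 -0.024  0.01 ] 
top fix 262 [321.6 260.5] [ 0.48  -0.052  0.01 ] 
top fix 15 [344.9 259.5] [ 0.485 -0.12   0.01 ] 
top fix 19 [330.2 283.2] [ 0.415 -0.079  0.01 ] 
top plate 6084 [306.7 250.8] [ 0.506 -0.008  0.022] [[0.652, 0.162], [0.662, -0.188], [0.33, -0.19], [0.321, 0.147]]
top plate 70 [284.6 230.1] [0.565 0.057 0.022] 
top plate 1368 [321.6 261.1] [ 0.477 -0.052  0.022] [[0.466, 0.036], [0.559, -0.018], [0.487, -0.137], [0.397, -0.082]]
top plate 7 [278.1 242.9] [0.527 0.075 0.022] 
scene red 149 [317.5 281.3] [0.613 0.045 0.06 ] 
scene blue 125 [293.1 264. ] [ 0.57  -0.065  0.022] 
scene brass 84 [372.5 249.5] [0.399 0.056 0.022] 
scene brass 27 [344.3 258.9] [0.475 0.022 0.022] 
scene fix 14 [256.3 214.1] [ 0.46  -0.299  0.01 ] 
scene fix 7 
[... 293 characters left out ...]
 0.01 ] 
scene fix 11 [327.7 239.1] [ 0.424 -0.069  0.01 ] 
scene fix 238 [319.6 248.6] [ 0.47  -0.061  0.01 ] 
scene fix 26 [312.3 265. ] [ 0.532 -0.035  0.01 ] 
scene fix 7 [261.1 296.7] [ 0.692 -0.057  0.01 ] 
scene plate 5947 [317.8 248.3] [ 0.483 -0.056  0.022] [[0.459, -0.303], [0.189, 0.029], [0.531, 0.223], [0.736, -0.032]]
scene plate 858 [320.2 249.7] [ 0.484 -0.048  0.022] [[0.49, -0.134], [0.375, -0.068], [0.477, 0.031], [0.579, -0.032]]
scene plate 7 [363.7 290.3] [0.538 0.121 0.022] 
scene plate 98 [397.6 303.6] [0.526 0.204 0.022] 
scene plate 7 [396.7 297.7] [0.511 0.193 0.022] 
scene plate 33 [349.6 304. ] [0.594 0.121 0.022] 
scene plate 15 [340.9 307.3] [0.614 0.112 0.022]
```

```bash
cat >> h.py <<'E'
from scipy.spatial.transform import Rotation as Ro
def rel(x,y,z,yaw,base=None):  # shift (mm) and turn from base pose (default: measured) to a tool-down pose
    if base is None:
        o=ctrl.get_obs();p=np.array(o["ee_pos"]);R=Ro.from_euler("xyz",o["eef_rot"])
    else: p=np.array(base[:3]);R=Ro.from_euler("xyz",[np.pi,0,base[3]])
    T=Ro.from_euler("xyz",[np.pi,0,yaw])
    return (R.inv().apply(np.array([x,y,z])-p)*1000).round(1).tolist()+(R.inv()*T).as_rotvec().round(3).tolist()
E
python3 - <<'E'
from h import *
i=cams.camera_info("wrist");T=np.linalg.inv(i["world_to_cam"]);o=ctrl.get_obs()
R=Ro.from_euler("xyz",o["eef_rot"]).as_matrix()
print("cam in tool",R.T@(T[:3,3]-o["ee_pos"]),(R.T@T[:3,:3]).round(3).tolist(),i["fx"])
print(rel(.47,-.03,.30,1.24))
E
```

```text
cam in tool [ 0.07156305 -0.00024127 -0.18049375] [[0.001, -0.97, -0.244], [1.0, 0.001, 0.0], [-0.0, -0.244, 0.97]] 420.6459125977573
[-432.8, -364.3, -94.7, -0.001, 0.001, 1.433]
```

```bash
python3 - <<'E'
from h import *
print(rel(.455,-.12,.27,1.24))
E
```

```text
[-460.1, -451.3, -64.6, -0.001, 0.001, 1.433]
```

Careful with the scale: shifts go in shares of 600 mm and turns go in shares of 2 pi rad. That gives: -460 mm is -0.7667, -450 mm is -0.75, 1.43 rad is 0.2276.

>>> arm_command([
  [[-0.0667,-0.0667,-0.1067,0,0,0.0239,1],[-0.1333,-0.1333,-0.1067,0,0,0.0477,1],[-0.7667,-0.75,-0.1067,0,0,0.2276,1],[-0.7667,-0.75,-0.1067,0,0,0.2276,1],[-0.7667,-0.75,-0.1067,0,0,0.2276,1],[-0.7667,-0.75,-0.1067,0,0,0.2276,1],[-0.7667,-0.75,-0.1067,0,0,0.2276,1],[-0.7667,-0.75,-0.1067,0,0,0.2276,1],[-0.7667,-0.75,-0.1067,0,0,0.2276,1],[-0.7667,-0.75,-0.1067,0,0,0.2276,1],[-0.7667,-0.75,-0.1067,0,0,0.2276,1],[-0.7667,-0.75,-0.1067,0,0,0.2276,1]],
])

```text
time_s: 1.3
ee_pos: [0.4353, -0.0612, 0.2683]
eef_rot: [3.141, -0.0, 1.242]
force: [1.4, 0.8, 0.4]
grip_width: 0.0022
grip_force: 0.0
```

```bash
python3 - <<'E'
from h import *
print(rel(.455,-.12,.27,1.24), ctrl.get_obs()["grip_width"])
E
```

```text
[-49.3, 37.7, -1.7, 0.0, -0.0, 0.002] 0.0022493681940015313
```

>>> arm_command([
  [[-0.0833,0.0633,0,0,0,0,1],[-0.0833,0.0633,0,0,0,0,1],[-0.0833,0.0633,0,0,0,0,1],[-0.0833,0.0633,0,0,0,0,1],[-0.0833,0.0633,0,0,0,0,1]],
])

```text
time_s: 1.8
ee_pos: [0.4549, -0.1172, 0.2684]
eef_rot: [3.141, -0.0, 1.244]
force: [-0.6, 0.8, 0.4]
grip_width: 0.0007
grip_force: 0.0
```

```bash
python3 - <<'E'
from h import *
import pickle
o=ctrl.get_obs();i=cams.camera_info("wrist");im,d=cams.camera("wrist")
cv2.imwrite("pics/w1.png",im);pickle.dump((i,d),open("w1.pkl","wb"));print(o["ee_pos"],o["force"])
E
```

```text
[ 0.45486688 -0.11719199  0.2684263 ] [-0.63733568  0.84835179  0.35580076]
```

View pics/w1.png

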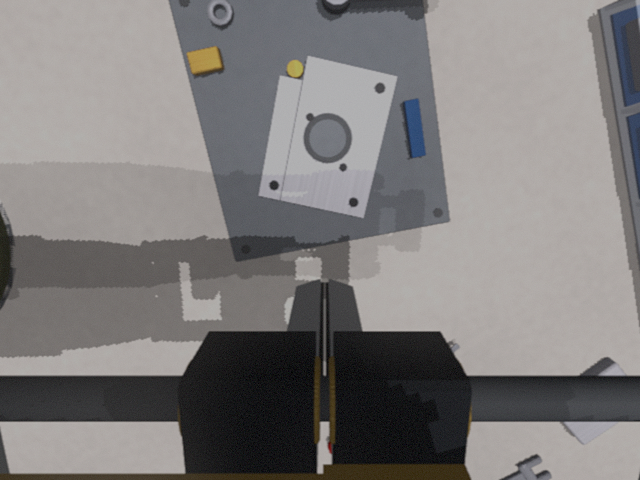

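The wrist view shows the peg at (295,68), plate corners at (306,57), (397,76), (363,218) and (260,195), and the bar at (415,128). The base's right-hand corners are at (236,262) and (450,221).

```bash
cat > meas.py <<'E'
from h import *
import pickle,sys
i,d=pickle.load(open(sys.argv[1]+".pkl","rb"));im=cv2.imread(f"pics/{sys.argv[1]}.png")
hsv=cv2.cvtColor(im,cv2.COLOR_BGR2HSV);H,S,V=[hsv[...,k].astype(int) for k in range(3)]
def comps(m,a):
    n,l,st,c=cv2.connectedComponentsWithStats(m.astype(np.uint8));return [(st[j,4],c[j],l==j) for j in range(1,n) if st[j,4]>a]
for a,c,m in comps((abs(H-27)<8)&(S>120),100): print("brass",a,c.round(1),ray(i,*c,.024).round(4))
for a,c,m in comps((abs(H-108)<14)&(S>130),200):
    cs,_=cv2.findContours(m.astype(np.uint8),0,2);b=cv2.boxPoints(cv2.minAreaRect(cs[0]))
    print("blue",a,[ray(i,*p,.022)[:2].round(4).tolist() for p in b])
for a,c,m in comps(((H<8)|(H>172))&(S>150),100): print("red",a,c.round(1),ray(i,*c,.0775).round(4))
E
python3 meas.py w1; python3 - <<'E'
from h import *
import pickle
i,d=pickle.load(open("w1.pkl","rb"));im=cv2.imread("pics/w1.png");g=cv2.cvtColor(im,cv2.COLOR_BGR2GRAY)
print("grey plate/base/bench",g[120,350],g[30,270],g[100,550])
pts=np.array([[306,57],[397,76],[363,218],[260,195],[280,76]],np.float32)
cv2.cornerSubPix(g,pts,(4,4),(-1,-1),(3,30,.01));W=[ray(i,*p,.022)[:2] for p in pts]
for p,w in zip(pts,W):print(p,w.round(4))
for a,b in((0,1),(1,2),(3,2),(4,3)):
    v=W[b]-W[a];print(a,b,np.linalg.norm(v).round(4),np.arctan2(v[1],v[0]).round(3))
pb=np.array([[236,262],[450,221]],np.float32);cv2.cornerSubPix(g,pb,(4,4),(-1,-1),(3,30,.01));B=[ray(i,*p,.01)[:2] for p in pb]
v=B[1]-B[0];print("base",B,np.linalg.norm(v),np.arctan2(v[1],v[0]))
E
```

```text
brass 670 [204.2  59.7] [0.393  0.0542 0.024 ]
brass 211 [294.7  68.7] [0.4708 0.0196 0.024 ]
brass 314 [316.4 397.9] [ 0.3759 -0.3199  0.024 ]
brass 314 [332.  400.4] [ 0.3919 -0.3288  0.024 ]
brass 1440 [396.1 471.8] [ 0.4342 -0.4462  0.024 ]
brass 348 [271.8 476.5] [ 0.29   -0.4045  0.024 ]
blue 744 [[0.5606, -0.0408], [0.5734, -0.0433], [0.5663, -0.0966], [0.5531, -0.094]]
grey plate/base/bench 177 110 168
[307.51233  55.24003] [0.4861 0.0272]
[396.9791    76.063805] [ 0.5607 -0.0173]
[362.88617 217.66718] [ 0.4891 -0.1374]
[257.93832 195.19096] [ 0.395  -0.0811]
[279.52692  74.96294] [0.4552 0.0193]
0 1 0.0869 -0.539
1 2 0.1397 -2.108
3 2 0.1097 -0.539
4 3 0.1171 -2.111
base [array([ 0.34413526, -0.14150353]), array([ 0.57582014, -0.17253697])] 0.23375406435584403 -0.13315421231111338
```

```bash
cat > t.py <<'E'
from h import *
PEG=np.array([.4708,.0196]);FY=-.133
def rot(a,p):return np.array([[np.cos(a),-np.sin(a)],[np.sin(a),np.cos(a)]])@np.array(p)
def pusher(th,off,x=.080):  # TCP pose pushing end face, plate yaw th, TCP offset from the face
    return (*(PEG+rot(th,[x,-.126-off])),th+np.pi/2)
E
python3 - <<'E'
from t import *
x,y,w=pusher(-.539,.025);print(x,y,w)
print(rel(x,y,.05,w),rel(x,y,.015,w))
b=(x,y,.015,w)
for k in range(0,13):
    X,Y,W=pusher(-.539+.035*k,.009);print(k,rel(X,Y,.015,W,b))
E
```

```text
0.46195280914018294 -0.151053822734476 1.0317963267948964
[-29.8, 17.4, 218.5, 0.0, -0.0, 0.213] [-29.8, 17.4, 253.5, 0.0, -0.0, 0.213]
0 [16.0, 0.0, -0.0, 0.0, 0.0, 0.0]
1 [18.9, 4.7, 0.0, 0.0, 0.0, -0.035]
2 [21.9, 9.2, 0.0, 0.0, 0.0, -0.07]
3 [25.1, 13.7, 0.0, 0.0, 0.0, -0.105]
4 [28.5, 18.1, 0.0, 0.0, 0.0, -0.14]
5 [32.0, 22.3, 0.0, 0.0, 0.0, -0.175]
6 [35.6, 26.4, 0.0, 0.0, 0.0, -0.21]
7 [39.4, 30.4, 0.0, -0.0, 0.0, -0.245]
8 [43.4, 34.2, 0.0, 0.0, 0.0, -0.28]
9 [47.4, 37.9, 0.0, -0.0, 0.0, -0.315]
10 [51.6, 41.4, 0.0, 0.0, 0.0, -0.35]
11 [55.9, 44.8, 0.0, 0.0, 0.0, -0.385]
12 [60.4, 48.1, 0.0, 0.0, 0.0, -0.42]
```

Scaled: 253 mm is 0.4217, 230 mm is 0.3833, 0.213 rad is 0.0339.

>>> arm_command([
  [[-0.05,0.0283,0.0833,0,0,0.0159,1],[-0.05,0.0283,0.1667,0,0,0.0339,1],[-0.05,0.0283,0.25,0,0,0.0339,1],[-0.05,0.0283,0.3333,0,0,0.0339,1],[-0.05,0.0283,0.3833,0,0,0.0339,1],[-0.05,0.0283,0.4217,0,0,0.0339,1],[-0.05,0.0283,0.4217,0,0,0.0339,1],[-0.05,0.0283,0.4217,0,0,0.0339,1],[-0.05,0.0283,0.4217,0,0,0.0339,1]],
])

```text
time_s: 2.75
ee_pos: [0.4624, -0.1524, 0.0169]
eef_rot: [3.139, -0.0, 1.03]
force: [-0.1, -0.3, -0.1]
grip_width: 0.0004
grip_force: 0.0
```

Scaled: 35.6 mm is 0.0593, 32 mm is 0.0533, -0.21 rad is -0.0334.

>>> arm_command([
  [[0.0133,0,0,0,0,0,1],[0.0217,0,0,0,0,0,1],[0.0267,0,0,0,0,0,1],[0.0317,0.0078,0,0,0,-0.0056,1],[0.0367,0.0153,0,0,0,-0.0111,1],[0.0417,0.0228,0,0,0,-0.0167,1],[0.0475,0.03,0,0,0,-0.0223,1],[0.0533,0.0372,0,0,0,-0.0279,1],[0.0593,0.044,0,0,0,-0.0334,1],[0.0593,0.044,0,0,0,-0.0334,1]],
])

```text
time_s: 3.75
ee_pos: [0.5031, -0.1353, 0.0153]
eef_rot: [3.141, -0.0, 1.242]
force: [0.7, -0.1, -0.3]
grip_width: 0.0005
grip_force: 0.0
```

```bash
python3 - <<'E'
from h import *
import pickle
i=cams.camera_info("top");im,d=cams.camera("top");c=cv2.resize(im[195:320,245:385],None,fx=4,fy=4);cv2.imwrite("pics/t2.png",c)
i=cams.camera_info("wrist");im,d=cams.camera("wrist");cv2.imwrite("pics/w2.png",im);pickle.dump((i,d),open("w2.pkl","wb"))
E
```

```text
(no output)
```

View pics/w2.png

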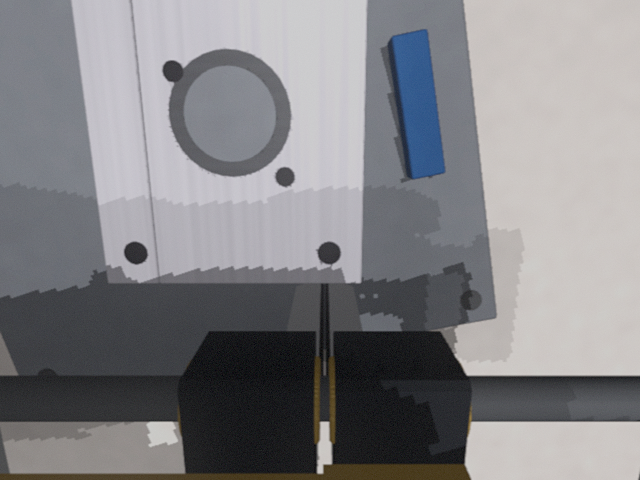

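The plate has turned with the pusher: the end face is at row 283, the corner at (361,283) and the bar face runs from (389,48) to (409,178).

```bash
python3 - <<'E'
from t import *
import pickle
i,d=pickle.load(open("w2.pkl","rb"))
P=[ray(i,*p,.022)[:2] for p in((361,283),(367,2),(108,283),(389,48),(409,178))]
f=lambda v:np.arctan2(v[1],v[0]).round(3)
print("yaw",f(P[0]-P[2]),f(P[1]-P[0])-1.571,"bar",f(P[3]-P[4])-1.571,"width",np.linalg.norm(P[0]-P[2]))
th=f(P[0]-P[2]);print("origin est err",P[0]-rot(th,[.096,-.126])-PEG, "face gap", [rot(-FY,p-PEG)[0] for p in P])
o=ctrl.get_obs();b=(*o["ee_pos"],o["eef_rot"][2])
loc=rot(-th,np.array(b[:2])-PEG);print("tcp in plate",loc)
b=(.5032,-.1348,.015,1.242)
b0=pusher(-.329,.009);print(b0)
for k in range(1,9):
    X,Y,W=pusher(-.329+.03*k,.009);print(k,-.329+.03*k,rel(X,Y,.015,W,(b0[0],b0[1],.015,b0[2])))
E
```

```text
yaw -0.33 -0.32899999999999996 bar -0.129 width 0.11015369075323907
origin est err [-0.0008867  -0.00042479] face gap [np.float64(0.06865888461942665), np.float64(0.09015299186678893), np.float64(-0.039354571794570546), np.float64(0.09566357387719382), np.float64(0.09587156528745965)]
tcp in plate [ 0.08013071 -0.13621543]
(np.float64(0.5028912018132171), np.float64(-0.13400714425502278), 1.2417963267948966)
1 -0.29900000000000004 [2.5, 4.0, 0.0, -0.0, 0.0, -0.03]
2 -0.269 [5.0, 8.0, 0.0, 0.0, 0.0, -0.06]
3 -0.23900000000000002 [7.7, 11.8, 0.0, 0.0, 0.0, -0.09]
4 -0.20900000000000002 [10.5, 15.6, 0.0, 0.0, 0.0, -0.12]
5 -0.17900000000000002 [13.5, 19.3, 0.0, 0.0, 0.0, -0.15]
6 -0.14900000000000002 [16.5, 22.9, 0.0, 0.0, 0.0, -0.18]
7 -0.11900000000000002 [19.6, 26.4, 0.0, -0.0, 0.0, -0.21]
8 -0.08900000000000002 [22.9, 29.8, 0.0, 0.0, 0.0, -0.24]
```

Scaled: 24.2 mm is 0.0403, 22.9 mm is 0.0382, -0.19 rad is -0.0302.

>>> arm_command([
  [[0.0042,0.0067,0,0,0,-0.0048,1],[0.0083,0.0133,0,0,0,-0.0095,1],[0.0128,0.0197,0,0,0,-0.0143,1],[0.0175,0.026,0,0,0,-0.0191,1],[0.0225,0.0322,0,0,0,-0.0239,1],[0.0275,0.0382,0,0,0,-0.0286,1],[0.0293,0.0403,0,0,0,-0.0302,1],[0.0293,0.0403,0,0,0,-0.0302,1],[0.0293,0.0403,0,0,0,-0.0302,1]],
])

```text
time_s: 4.75
ee_pos: [0.5311, -0.1266, 0.0153]
eef_rot: [3.141, -0.0, 1.429]
force: [0.4, 0.1, -0.0]
grip_width: 0.0001
grip_force: 0.0
```

```bash
python3 - <<'E'
from h import *
import pickle
i=cams.camera_info("wrist");im,d=cams.camera("wrist");cv2.imwrite("pics/w3.png",im);pickle.dump((i,d),open("w3.pkl","wb"))
E
```

```text
(no output)
```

View pics/w3.png

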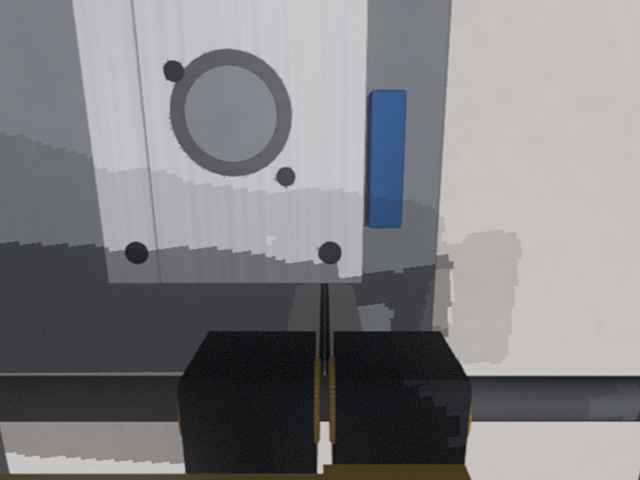

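The plate edge, columns 367 to 362, now runs parallel to the bar face, columns 371 to 368, about 1 mm away, so it is flush within the play. I'll back off and move to the outer side of the knob.

```bash
cat >> t.py <<'E'
HINGE=PEG+rot(-.131,[.05,.055])
def kp(h,off,r=.085):
    a=-.131-np.pi/2+h;return (*(HINGE+r*rot(a,[1,0])+off*rot(a,[0,1])),-.131+h)
E
python3 - <<'E'
from t import *
b=(.5308,-.126,.015,1.432)
x,y,w=kp(1.42,.044);print(x,y,w,rel(x,y,.15,w,b),rel(x,y,.05,w,b))
b=(x,y,.05,w)
for k in range(0,25):
    h=1.42-.06*k;X,Y,W=kp(h,.0195);print(round(h,2),rel(X,Y,.05,W,b))
E
```

```text
0.6214389718580372 0.08622505983436399 1.289 [222.7, 60.4, -135.0, 0.0, -0.0, 0.143] [222.7, 60.4, -35.0, 0.0, -0.0, 0.143]
1.42 [-24.5, 0.0, 0.0, 0.0, 0.0, 0.0]
1.36 [-29.6, 1.0, 0.0, 0.0, -0.0, 0.06]
1.3 [-34.8, 1.7, 0.0, -0.0, -0.0, 0.12]
1.24 [-40.0, 2.1, 0.0, 0.0, -0.0, 0.18]
1.18 [-45.3, 2.2, 0.0, 0.0, -0.0, 0.24]
1.12 [-50.5, 2.0, 0.0, 0.0, -0.0, 0.3]
1.06 [-55.7, 1.4, 0.0, 0.0, -0.0, 0.36]
1.0 [-60.9, 0.6, 0.0, 0.0, -0.0, 0.42]
0.94 [-66.0, -0.6, -0.0, 0.0, -0.0, 0.48]
0.88 [-71.0, -2.1, -0.0, 0.0, -0.0, 0.54]
0.82 [-75.9, -3.8, -0.0, 0.0, -0.0, 0.6]
0.76 [-80.7, -5.9, -0.0, -0.0, -0.0, 0.66]
0.7 [-85.4, -8.2, -0.0, 0.0, -0.0, 0.72]
0.64 [-89.9, -10.9, -0.0, 0.0, -0.0, 0.78]
0.58 [-94.3, -13.7, -0.0, 0.0, -0.0, 0.84]
0.52 [-98.5, -16.9, -0.0, 0.0, -0.0, 0.9]
0.46 [-102.4, -20.3, -0.0, 0.0, -0.0, 0.96]
0.4 [-106.2, -23.9, -0.0, -0.0, -0.0, 1.02]
0.34 [-109.8, -27.7, -0.0, 0.0, -0.0, 1.08]
0.28 [-113.1, -31.8, -0.0, 0.0, -0.0, 1.14]
0.22 [-116.2, -36.0, -0.0, 0.0, -0.0, 1.2]
0.16 [-119.0, -40.4, -0.0, -0.0, -0.0, 1.26]
0.1 [-121.5, -45.0, -0.0, 0.0, -0.0, 1.32]
0.04 [-123.8, -49.7, -0.0, -0.0, -0.0, 1.38]
-0.02 [-125.7, -54.6, -0.0, -0.0, -0.0, 1.44]
```

Scaled: -135 mm is -0.225, -90 mm is -0.15.

>>> arm_command([
  [[0.001,0.001,0,0,0,0,1],[0.001,0.001,0,0,0,0,1],[-0.0167,0,0,0,0,0,1],[-0.0417,0,0,0,0,0,1],[-0.0417,0,-0.0667,0,0,0,1],[-0.0417,0,-0.15,0,0,0,1],[-0.0417,0,-0.225,0,0,0,1],[-0.0417,0,-0.225,0,0,0,1],[-0.0417,0,-0.225,0,0,0,1]],
])

```text
time_s: 5.7
ee_pos: [0.5275, -0.1525, 0.1507]
eef_rot: [3.14, 0.0, 1.429]
force: [-0.1, 0.0, -0.4]
grip_width: 0.0
grip_force: 0.0
```

```bash
python3 - <<'E'
from h import *
import pickle
i=cams.camera_info("wrist");im,d=cams.camera("wrist");cv2.imwrite("pics/w4.png",im);pickle.dump((i,d),open("w4.pkl","wb"))
E
python3 meas.py w4; python3 -c "
from t import *
x,y,w=kp(1.42,.044);print(rel(x,y,.15,w))"
```

```text
brass 105 [203.6   2.4] [0.4704 0.0148 0.024 ]
brass 336 [316.4 399.7] [ 0.5007 -0.2894  0.024 ]
brass 320 [332.  399.3] [ 0.5136 -0.2909  0.024 ]
brass 1498 [397.3 471.8] [ 0.5601 -0.3701  0.024 ]
brass 404 [269.2 476.5] [ 0.4489 -0.3589  0.024 ]
blue 1451 [[0.5531, -0.0947], [0.5608, -0.0414], [0.5735, -0.0434], [0.5663, -0.0968]]
[249.3, 59.8, -0.5, -0.001, -0.0, 0.14]
```

View pics/w4.png

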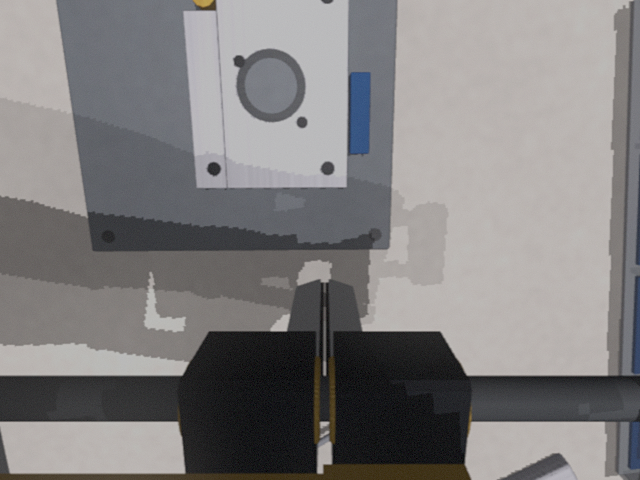

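The plate edge at column 347 lies flush against the bar, and the peg is in the notch at (204,2).

Scaled: 249 mm is 0.415, 194 mm is 0.3233, 0.14 rad is 0.0223.

>>> arm_command([
  [[0.0833,0.02,0,0,0,0.008,1],[0.1633,0.04,0,0,0,0.0159,1],[0.2433,0.06,0,0,0,0.0223,1],[0.3233,0.08,0,0,0,0.0223,1],[0.415,0.1,0,0,0,0.0223,1],[0.415,0.1,0,0,0,0.0223,1],[0.415,0.1,0,0,0,0.0223,1],[0.415,0.1,0.05,0,0,0.0223,1],[0.415,0.1,0.1083,0,0,0.0223,1],[0.415,0.1,0.1683,0,0,0.0223,1],[0.415,0.1,0.1683,0,0,0.0223,1],[0.415,0.1,0.1683,0,0,0.0223,1]],
])

```text
time_s: 6.95
ee_pos: [0.6218, 0.0853, 0.0496]
eef_rot: [-3.141, 0.0, 1.288]
force: [-0.4, -0.4, 0.4]
grip_width: 0.0004
grip_force: 0.0
```

```bash
python3 - <<'E'
from t import *
x,y,w=kp(1.42,.044);print(rel(x,y,.05,w))
for n in("top","scene"):
    im,d=cams.camera(n);cv2.imwrite(f"pics/{n}5.png",im)
cv2.imwrite("pics/s5.png",cv2.resize(im[200:340,220:420],None,fx=3,fy=3))
E
```

```text
[0.8, -0.6, -0.4, -0.001, 0.0, -0.001]
```

View pics/s5.png

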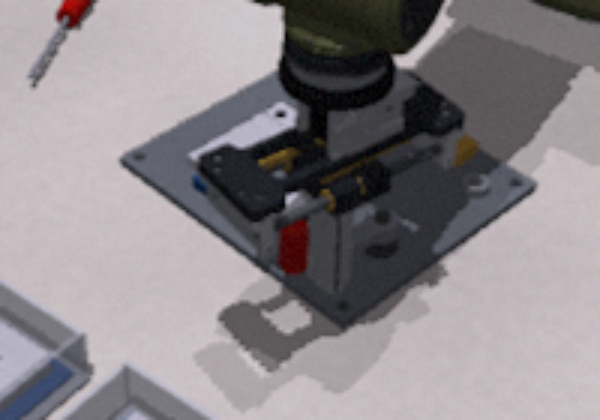

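The closed fingers (about (325,245) in the crop) are beside the knob (292,245) on its outer side. I'll start the swing.

Scaled: -71 mm is -0.1183, -66 mm is -0.11, 0.54 rad is 0.0859.

>>> arm_command([
  [[-0.02,0,0,0,0,0,1],[-0.0408,0,0,0,0,0,1],[-0.0493,0.0017,0,0,0,0.0095,1],[-0.058,0.0028,0,0,0,0.0191,1],[-0.0667,0.0035,0,0,0,0.0286,1],[-0.0755,0.0037,0,0,0,0.0382,1],[-0.0842,0.0033,0,0,0,0.0477,1],[-0.0928,0.0023,0,0,0,0.0573,1],[-0.1015,0.001,0,0,0,0.0668,1],[-0.11,-0.001,0,0,0,0.0764,1],[-0.1183,-0.0035,0,0,0,0.0859,1],[-0.1183,-0.0035,0,0,0,0.0859,1]],
])

```text
time_s: 8.25
ee_pos: [0.6, 0.0177, 0.0499]
eef_rot: [3.141, -0.0, 0.748]
force: [0.2, -0.3, -0.9]
grip_width: 0.0006
grip_force: 0.0
```

```bash
python3 - <<'E'
from t import *
x,y,w=kp(.88,.0195);print(rel(x,y,.05,w))
b=(x,y,.05,w)
for k in range(1,17):
    h=max(.88-.09*k,-.0);X,Y,W=kp(h,.0195);print(round(h,2),rel(X,Y,.05,W,b))
for n in("wrist","scene"):
    im,d=cams.camera(n);cv2.imwrite(f"pics/{n}6.png",im)
cv2.imwrite("pics/s6.png",cv2.resize(im[200:340,220:420],None,fx=3,fy=3))
E
```

```text
[0.4, -0.9, -0.1, 0.001, -0.0, -0.001]
0.79 [-7.7, 1.4, 0.0, -0.0, -0.0, 0.09]
0.7 [-15.5, 2.1, 0.0, 0.0, -0.0, 0.18]
0.61 [-23.4, 2.1, 0.0, 0.0, -0.0, 0.27]
0.52 [-31.2, 1.4, 0.0, 0.0, -0.0, 0.36]
0.43 [-38.9, 0.0, 0.0, 0.0, -0.0, 0.45]
0.34 [-46.5, -2.1, -0.0, 0.0, -0.0, 0.54]
0.25 [-53.8, -4.8, -0.0, 0.0, -0.0, 0.63]
0.16 [-60.9, -8.2, -0.0, 0.0, -0.0, 0.72]
0.07 [-67.6, -12.3, -0.0, 0.0, -0.0, 0.81]
-0.0 [-72.6, -15.8, -0.0, 0.0, -0.0, 0.88]
-0.0 [-72.6, -15.8, -0.0, 0.0, -0.0, 0.88]
-0.0 [-72.6, -15.8, -0.0, 0.0, -0.0, 0.88]
-0.0 [-72.6, -15.8, -0.0, 0.0, -0.0, 0.88]
-0.0 [-72.6, -15.8, -0.0, 0.0, -0.0, 0.88]
-0.0 [-72.6, -15.8, -0.0, 0.0, -0.0, 0.88]
-0.0 [-72.6, -15.8, -0.0, 0.0, -0.0, 0.88]
```

View pics/s6.png

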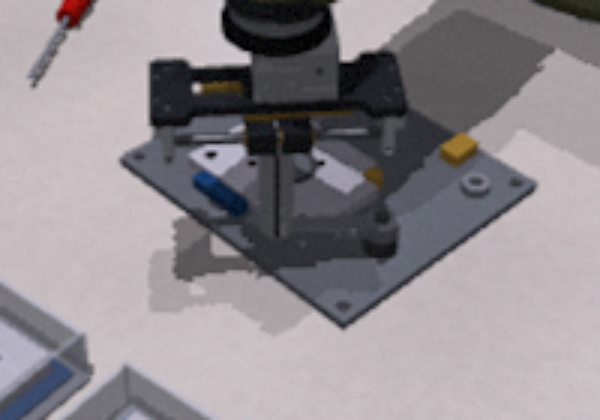

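The hold-down arm is following: it now runs from its hub at (380,235) in behind the fingers. I'll carry on to home.

Scaled: -72 mm is -0.12, -67.6 mm is -0.1127, 0.81 rad is 0.1289.

>>> arm_command([
  [[-0.0128,0.0023,0,0,0,0.0143,1],[-0.0258,0.0035,0,0,0,0.0286,1],[-0.039,0.0035,0,0,0,0.043,1],[-0.052,0.0023,0,0,0,0.0573,1],[-0.0648,0,0,0,0,0.0716,1],[-0.0775,-0.0035,0,0,0,0.0859,1],[-0.0897,-0.008,0,0,0,0.1003,1],[-0.1015,-0.0137,0,0,0,0.1146,1],[-0.1127,-0.0205,0,0,0,0.1289,1],[-0.12,-0.0257,0,0,0,0.1385,1],[-0.12,-0.0257,0,0,0,0.1385,1],[-0.12,-0.0257,0,0,0,0.1385,1]],
])

```text
time_s: 9.55
ee_pos: [0.5375, -0.019, 0.0497]
eef_rot: [3.142, -0.001, -0.119]
force: [3.3, -0.6, 1.4]
grip_width: 0.0004
grip_force: 1.3
```

```bash
python3 - <<'E'
from t import *
for h in(0,.03,.06):
    x,y,w=kp(h,.0195);print(h,rel(x,y,.05,w))
E
```

```text
0 [-1.6, 0.4, -0.3, 0.0, -0.001, 0.012]
0.03 [0.9, -0.2, -0.3, 0.0, -0.001, -0.018]
0.06 [3.4, -0.8, -0.3, 0.0, -0.001, -0.048]
```

A 3.3 N reaction, against 0.6 N of friction, says the arm is on its stop. I'll back off, rise and check.

Scaled: -200 mm is -0.3333, -160 mm is -0.2667.

>>> arm_command([
  [[0.0133,0,0,0,0,0,1],[0.0417,0,0,0,0,0,1],[0.0417,0,-0.05,0,0,0,1],[0.0417,0,-0.125,0,0,0,1],[0.0417,0,-0.2,0,0,0,1],[-0.0333,0,-0.2667,0,0,0,1],[-0.1,0,-0.3333,0,0,0,1],[-0.1,0,-0.3333,0,0,0,1],[-0.1,0,-0.3333,0,0,0,1],[-0.1,0,-0.3333,0,0,0,1]],
])

```text
time_s: 10.55
ee_pos: [0.4779, -0.0117, 0.2487]
eef_rot: [3.142, 0.0, -0.12]
force: [-0.2, -0.1, -1.0]
grip_width: 0.0003
grip_force: 0.0
```

```bash
python3 - <<'E'
from h import *
import pickle
i=cams.camera_info("wrist");im,d=cams.camera("wrist");cv2.imwrite("pics/w7.png",im);pickle.dump((i,d),open("w7.pkl","wb"))
print(ctrl.get_obs()["force"])
E
python3 meas.py w7
```

```text
[-0.30907897 -0.50580875  0.65528994]
brass 169 [293.5 223. ] [0.471  0.0196 0.024 ]
brass 487 [270.7 300.4] [0.3936 0.0539 0.024 ]
brass 354 [316.5 397.8] [0.2754 0.0212 0.024 ]
brass 372 [331.9 396.8] [0.2746 0.0044 0.024 ]
brass 1831 [373.7 472.6] [ 0.1708 -0.0321  0.024 ]
blue 830 [[0.5727, -0.0431], [0.5665, -0.0953], [0.5541, -0.0944], [0.5604, -0.0418]]
red 479 [324.9 176.4] [ 0.5168 -0.0168  0.0775]
```

View pics/w7.png

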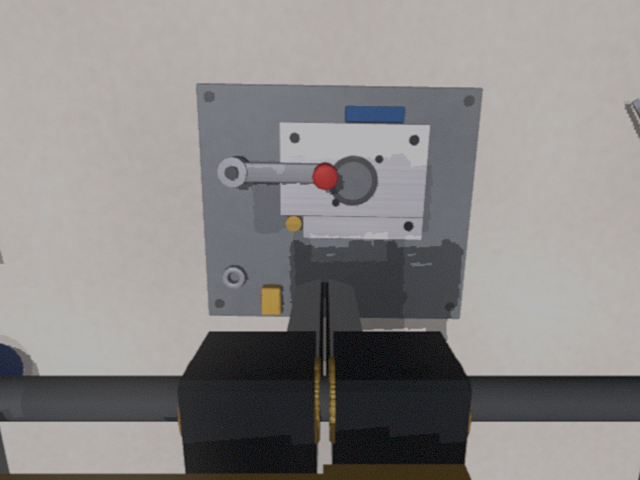

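The plate is square on the bar (edge at row 123 under the bar) with its notch on the peg (293,223). The knob is at (325,176), which casts to (0.517, -0.017), where it must be when home.

```bash
python3 -c "
from h import *
print(ctrl.hand_in())"
```

```text
the job is handed in; nothing more can be done
None
```

The plate was turned flush along the stop bar with its notch still on the peg, the hold-down arm was swung fully home, and I handed the job in with the last reading at 10.6 s of the 58 s; no verdict came back.

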